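Raise the kiln bat and its raw beaker onto the props

ROBOT

A 6-joint arm with a two-finger parallel gripper is mounted at the origin on the work surface. World frame = base frame: x ahead of the robot, y to its left, z up, the work surface at z = 0. Lengths are in m, angles in rad, forces in N, time in s.
With the tool pointing down it reaches from about 0.35 to 0.775 m from the base axis. Payload 7.3 kg.
Tool frame: the origin (TCP) lies midway between the tips of the shut fingers; the grasp point (between the pads) lies 19 mm behind it (tcp_to_grasp is the distance from the TCP to the grasp point, in m); z points along the fingers, y is the line along which they close (so a half turn about z gives the same grasp; the last joint's range is limited). The gripper opens to 92 mm and grips with 3 to 60 N. Pads are 19 mm wide; open, the fingers measure 130 mm over their backs; the gripper's body (75 mm by 190 mm) begins 47 mm behind the grasp point.
Start: joints at [0.977, 0.342, 1.524, -0, 1.275, -0.146], TCP at [0.227, 0.473, 0.227] pointing down, gripper open.
Joint ranges: [-2.53, 2.53], [-0.77, 2.02], [0.04, 2.7], [-1, 4.14], [0.28, 2.66], [-3.11, 3.11]. Speed limits (rad/s): [2.57, 2.57, 3.14, 3.14, 3.14, 3.14].

INTERFACE

Orientations are given as [roll, pitch, yaw] about the fixed x, y, z axes, in that order (R = Rz(yaw) Ry(pitch) Rx(roll)).
In Python, from cell import observe, read_camera, calibration, hand_in, tcp_to_grasp gives the robot as it stands.
- The arm moves only by the tool send_rows, never from a script. Its argument "targets" is a list of rows, each a list of 5 numbers: the opening, from 0 (shut) to 1 (fully open), then the shift along the world's x, y, z in m, then the turn about the world's z in rad. A call has 1 to 5 rows; each row shifts and turns the commanded pose from where the row before left it; what a row does not reach is not made up. A row lasts 1/10 s, in which the tool goes at most 50 mm and 8.59 degrees, less where a joint would pass 70% of its speed; a pose out of reach is approached as far as the arm can. A call is refused whole if a number of a shift passes 0.05 or a number of a turn 0.15, either way. A call with a gripper value outside its range is refused whole. The fingers move at their own pace and stop on an object; "grip_force" is the grip in N (left out, the last holds). Time passes only in rows, so rows that do not move let the fingers close. It gives the time, the measured TCP pose, the force, the opening and the grip force at its end, in the units of the state.
- observe(): the state, without advancing time (a new reading comes with each control period).
- read_camera(name): name is "side" or "top" or "wrist"; returns (picture, depth): 420x560x3 uint8, red, green, blue; 420x560 float32, m along the optical axis (not along the pixel's ray), 0 where there is no reading.
- calibration(name): a dict with "intrinsics" (3x3 intrinsics, pixels), "world_to_cam" (4x4, takes a point from world to camera coordinates); the wrist camera has in their place "hand_eye" (4x4, takes a point from camera to tool coordinates, whose origin is the TCP and whose axes are the flange's). Camera axes: x right, y up, looking along -z (the intrinsics and any distortion apply to the point x, -y, -z); pixel columns grow to the right and rows downward; lengths in m; the calibration is good to about 2 mm. The wrist camera is an equidistant fisheye: a pixel r from the principal point sees the ray r / f radians off the axis. A picture is of the moment at which its call begins: read the wrist's pose just before it. calibration takes no time and is no camera call.
- hand_in(): hands the job in; it is judged then, once.
The state is a dict: "time": time; "qpos": joint angles; "qvel": joint speeds; "joint_efforts": joint torques, N m; "tool_pos": TCP position; "tool_rot": TCP orientation; "contact_force": force on the tool from outside, world axes, zero at the start; "torque": the same for the moment, N m; "opening": finger opening in m; "grip_force": force on a finger pad.
Only numpy, scipy, OpenCV 4.12 (cv2) and the standard library are available. Lean on these libraries where they do the work, as an engineer would, in place of code of your own. Each camera call takes 0.05 s, during which the arm holds its last target. There are 200 camera calls.

TASK

Lay the kiln bat level across the two kiln props like a bridge, its ends overhanging about equally, and stand the unfired beaker upright on the middle of it, taking the beaker off the bat first. Both are brittle: hold them with a light grip (about 20 N, never over 30 N on each finger), never let the beaker tip over, and set each down before letting go, without a drop, knock or hard push. Leave the jar, the bowl and the vase where they stand.

Things in the scene. Friction and masses are not known exactly. Their poses are not given: they have to be found in the camera images.
- bat: kiln bat: loose flat slab of refractory, 190 (its x) x 44 (its y) x 16 mm thick (z), about 0.27 kg; origin at the centre of its underside. It starts lying on the ware board with the beaker standing on it
- beaker: beaker of dry unfired grey clay: open round cup with almost straight sides, 78 mm tall, foot 41 mm across, 49 mm across at 10 mm height growing to 51 mm at the rim, wall 4 mm, about 0.15 kg; origin at the centre of its foot, z up its axis. It starts upright on the kiln bat, anywhere along it
- prop_a: kiln prop, fixed on the kiln shelf: foot 54 (its x) x 34 (its y) x 14 mm, narrowing to a flat-topped ridge 54 (x) x 12 mm (y); 70 mm tall in all; origin at the centre of its underside
- prop_b: second kiln prop, the same as prop_a; the two ridges stand side by side with 100 to 132 mm between their middles, not quite square to each other
- prop_a_top (a point): middle of the top face of prop_a's ridge, 70 mm above its underside
- prop_b_top (a point): middle of the top face of prop_b's ridge, 70 mm above its underside
- ware_board: fixed plywood board with newspaper, 300 (its x) x 340 (its y) x 18 mm thick, lying on the table; origin at the centre of its underside
- kiln_shelf: fixed pale kiln shelf, 280 (its x) x 300 (its y) x 20 mm thick, lying on the table; the props and the vase stand on it; origin at the centre of its underside
- table: the wooden work table, its top at height 0
- glaze_jar: bystander, loose: closed round jar of glaze, 62 mm across, 90 mm tall, on the ware board; origin at the centre of its underside
- bowl: bystander, loose: clay bowl, 74 mm across at the rim, 48 mm tall, on the ware board; origin at the centre of its underside
- vase: bystander, loose: pale narrow-necked vase, 60 mm across, 150 mm tall, on the kiln shelf; origin at the centre of its underside
Things that resemble listed ones, but are neither listed nor needed, are in the scene too. There is more than one size of the bat; the job needs the largest.

How it is judged:
By the outcome, as a careful person would: the job done as asked, in the order asked, and still so for the second after the job is handed in, with the robot touching nothing.
It also fails if it takes over 72 s, if anything falls off the work surface, if the arm or the gripper's body presses on something with over 40 N, if the wrist force passes 120 N, or if a joint passes its speed limit or range.

## Working session

There is one attempt and no reset: what is moved stays moved. The work goes in short steps, Python scripts to look and compute and a tool call to move; the robot and the scene stay as the last step left them, time stands still between calls to the robot, and variables do not carry over. Pictures are saved under pics/ and viewed, at most 10 in all, crops included, and the job is handed in when it is done.

Besides the shell and the picture viewer there is one more tool, called after "Request:" by a JSON object that holds its "name" and its "arguments". send_rows: Moves the arm, as the interface text tells. Its arguments: {"type":"object","properties":{"targets":{"type":"array","items":{"type":"array","items":{"type":"number"}}},"grip_force":{"type":"number"}},"required":["targets"]}

```bash
mkdir -p pics; ls; python3 - <<'E'
from cell import *
import cv2,numpy as np
o=observe();print({k:np.round(v,3) for k,v in o.items()},tcp_to_grasp)
for n in ['top','side']:
    p,d=read_camera(n);cv2.imwrite(f'pics/{n}0.png',p[:,:,::-1]);np.savez(f'{n}0.npz',p=p,d=d)
    c=calibration(n);print(n,c)
print(calibration('wrist'))
E
```

```text
pics
{'time': np.float64(0.0), 'qpos': array([ 0.977,  0.343,  1.525, -0.   ,  1.275, -0.146]), 'qvel': array([ 0.001,  0.001, -0.   ,  0.   , -0.   , -0.   ]), 'joint_efforts': array([ 1.0000e-03, -4.3124e+01, -2.4422e+01,  7.2000e-02,  5.6000e-02,
       -0.0000e+00]), 'tool_pos': array([0.227, 0.473, 0.226]), 'tool_rot': array([-3.14 , -0.   ,  2.694]), 'contact_force': array([ 0.386,  0.689, -0.229]), 'torque': array([-0.045,  0.051, -0.024]), 'grip_force': np.float64(0.0), 'opening': np.float64(0.092)} 0.0188
top {'intrinsics': array([[519.49878527,   0.        , 274.91108617],
       [  0.        , 519.49878527, 198.48724972],
       [  0.        ,   0.        ,   1.        ]]), 'world_to_cam': array([[ 0.0054154 , -0.9998583 , -0.01593887, -0.01327416],
       [ 0.98679022,  0.00276248,  0.1619797 , -0.56561738],
       [-0.16191271, -0.01660551,  0.98666536, -1.23320708],
       [ 0.        ,  0.        ,  0.        ,  1.        ]])}
side {'intrinsics': array([[404.25400601,   0.        , 282.08238715],
       [  0.        , 404.25400601, 209.34530731],
       [  0.        ,   0.        ,   1.        ]]), 'world_to_cam': array([[ 0.99568145, -0.09083631,  0.01916278, -0.55715555],
       [ 0.03724432,  0.57992746,  0.81381632, -0.06654887],
       [-0.08503709, -0.80958811,  0.58080616, -0.8434517 ],
       [ 0.        ,  0.        ,  0.        ,  1.        ]])}
{'intrinsics': array([[325.1922621 ,   0.        , 282.49084153],
       [  0.        , 325.1922621 , 206.36743415],
       [  0.        ,   0.        ,   1.        ]]), 'hand_eye': array([[-1.49585440e-04,  9.59908406e-01,  2.80313807e-01,
         7.43862842e-02],
       [ 9.99999871e-01,  7.43804974e-06,  5.08164675e-04,
         3.33539690e-04],
       [ 4.85706555e-04,  2.80313846e-01, -9.59908283e-01,
        -1.58154143e-01],
       [ 0.00000000e+00,  0.00000000e+00,  0.00000000e+00,
         1.00000000e+00]])}
```

View pics/top0.png

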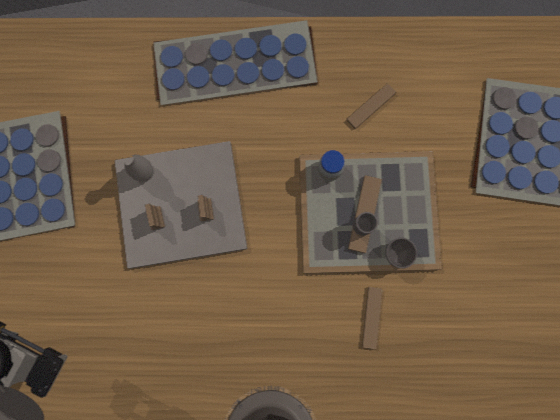

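View pics/side0.png

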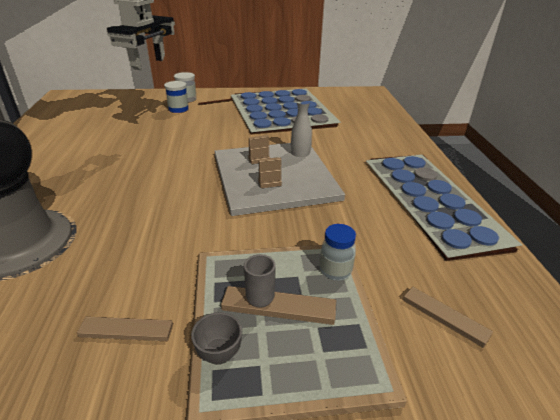

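The top view shows the bat on the board from about (372,178) to (358,250), with the beaker at (366,224), the jar at (332,160) and the bowl at (401,252). The props are at (154,216) and (206,208), and the vase is at (138,168). The loose slabs at (371,106) and (373,318) are decoys. The side view agrees.

```bash
cat > h.py <<'E'
import numpy as np,cv2
from cell import *
def cloud(n,d):
    c=calibration(n);K=c['intrinsics'];T=np.linalg.inv(c['world_to_cam'])
    v,u=np.mgrid[:d.shape[0],:d.shape[1]]
    P=np.stack([(u-K[0,2])/K[0,0]*d,-(v-K[1,2])/K[1,1]*d,-d],-1)
    W=P@T[:3,:3].T+T[:3,3];W[d==0]=np.nan
    return W
def ray(n,uv,z):
    c=calibration(n);K=c['intrinsics'];T=np.linalg.inv(c['world_to_cam'])
    uv=np.atleast_2d(uv).astype(float)
    r=np.c_[(uv[:,0]-K[0,2])/K[0,0],-(uv[:,1]-K[1,2])/K[1,1],-np.ones(len(uv))]@T[:3,:3].T
    return T[:3,3]+r*((z-T[2,3])/r[:,2])[:,None]
def rect(P):
    (c,s,a)=cv2.minAreaRect(P[:,:2].astype(np.float32)*1000)
    b=cv2.boxPoints((c,s,a));e=[b[1]-b[0],b[2]-b[1]];l=max(e,key=np.linalg.norm)
    return np.round(c,1),np.round(s,1),round(float(np.degrees(np.arctan2(l[1],l[0]))),1)
E
python3 - <<'E'
from h import *
for n in ['top','side']:
    z=np.load(n+'0.npz');W=cloud(n,z['d']);X,Y,Z=W[...,0],W[...,1],W[...,2]
    print(n)
    for nm,b,(lo,hi) in [('board',(.3,.7,-.45,0),(.013,.023)),('bat',(.44,.66,-.25,-.1),(.029,.040)),('beaker',(.4,.65,-.3,-.1),(.09,.125)),
      ('jar',(.5,.75,-.16,0),(.09,.13)),('bowl',(.35,.55,-.3,-.2),(.05,.075)),('shelf',(.3,.75,.05,.4),(.014,.026)),('props',(.4,.58,.1,.3),(.083,.1)),('vase',(.5,.75,.2,.4),(.06,.2))]:
        m=((X>b[0])&(X<b[1])&(Y>b[2])&(Y<b[3])&(Z>lo)&(Z<hi)).astype(np.uint8)
        k,l,st,_=cv2.connectedComponentsWithStats(m)
        for i in range(1,k):
            if st[i,4]>25:
                P=W[l==i];print(nm,st[i],rect(P),'zmed',np.round(np.median(P[:,2])*1000,1),'zmax',np.round(P[:,2].max()*1000,1))
E
```

```text
top
board [  299   151   142   122 12335] (array([ 540.7, -244.7]), array([300.3, 340.4]), -88.1) zmed 17.3 zmax 23.0
board [389 245  19  18 153] (array([ 433.6, -311.8]), array([41. , 42.4]), -64.9) zmed 20.9 zmax 23.0
bat [355 175  17  42 390] (array([ 572.9, -237.7]), array([ 36.8, 107.5]), -12.3) zmed 32.7 zmax 39.7
bat [358 217  11  13  52] (array([ 506.8, -226.3]), array([23.7, 28.2]), -37.8) zmed 38.5 zmax 40.0
bat [348 228  22  23 282] (array([ 464.6, -216.2]), array([44.2, 51.7]), -14.1) zmed 32.5 zmax 39.4
beaker [321 159  23  15 259] (array([ 634.5, -146.9]), array([30.7, 52.3]), -89.8) zmed 106.2 zmax 115.0
beaker [355 212  23  22 161] (array([ 500.2, -222.8]), array([49.2, 49.4]), -21.2) zmed 108.9 zmax 115.2
jar [321 150  17  24 342] (array([ 646.4, -139.7]), array([38.1, 54.4]), -0.6) zmed 106.1 zmax 115.0
bowl [359 215  14  16  43] (array([ 507.8, -233.9]), array([40.7, 16.7]), 35.4) zmed 63.0 zmax 74.9
bowl [385 239  12  28  70] (array([ 433.7, -287.2]), array([23.4, 64.2]), -0.4) zmed 63.9 zmax 69.9
shelf [  115   141   131   128 11215] (array([557.9, 232. ]), array
[... 1176 characters left out ...]

bowl [245 283  31  21 302] (array([ 501.5, -239.5]), array([49. , 23.1]), 0.8) zmed 62.5 zmax 75.0
bowl [194 312  47  20 425] (array([ 434.1, -287.8]), array([67.6, 23.8]), 0.1) zmed 60.6 zmax 67.8
shelf [ 215  143  131   69 5228] (array([560.4, 228.5]), array([280.2, 304.8]), -80.5) zmed 19.2 zmax 26.0
props [249 135  21   7  81] (array([522.1, 286.3]), array([54.5, 17.5]), 12.2) zmed 88.1 zmax 91.1
props [259 157  23   7 106] (array([543.2, 162.2]), array([53.5, 14.6]), 8.6) zmed 88.5 zmax 91.0
vase [291 103  21  42 629] (array([639. , 311.7]), array([35.8, 55.7]), -7.3) zmed 103.6 zmax 170.8
vase [251 135  19  15 234] (array([525. , 284.5]), array([52.7, 15. ]), 15.2) zmed 76.7 zmax 91.1
```

Request:
{"name": "send_rows", "arguments": {"targets": [[1, 0.014, -0.035, 0, -0.056], [1, 0.014, -0.035, 0, -0.056], [1, 0.014, -0.035, 0, -0.056], [1, 0.014, -0.035, 0, -0.056], [1, 0.014, -0.035, 0, -0.056]], "grip_force": 20}}

```text
time: 0.6
tool_pos: [0.2974, 0.2968, 0.2265]
tool_rot: [-3.141, -0.0, 2.412]
contact_force: [1.3, 0.5, -0.1]
opening: 0.0916
grip_force: 0.0
```

Request:
{"name": "send_rows", "arguments": {"targets": [[1, 0.014, -0.035, 0, -0.056], [1, 0.014, -0.035, 0, -0.056], [1, 0.014, -0.035, 0, -0.056], [1, 0.014, -0.035, 0, -0.056], [1, 0.014, -0.035, 0, -0.056]]}}

```text
time: 1.1
tool_pos: [0.3674, 0.1218, 0.2266]
tool_rot: [-3.142, -0.0, 2.132]
contact_force: [0.0, 0.1, 0.7]
opening: 0.0918
grip_force: 0.0
```

Request:
{"name": "send_rows", "arguments": {"targets": [[1, 0.014, -0.035, 0, -0.056], [1, 0.014, -0.035, 0, -0.056], [1, 0.014, -0.035, 0, -0.056], [1, 0.014, -0.035, 0, -0.056], [1, 0.014, -0.035, 0, -0.056]]}}

```text
time: 1.6
tool_pos: [0.4374, -0.0533, 0.2265]
tool_rot: [-3.141, -0.0, 1.851]
contact_force: [0.2, 0.9, 0.7]
opening: 0.0916
grip_force: 0.0
```

Request:
{"name": "send_rows", "arguments": {"targets": [[1, 0.013, -0.035, 0, -0.056], [1, 0.013, -0.035, 0, -0.056], [1, 0.013, -0.035, 0, -0.056], [1, 0.012, -0.032, 0, -0.056], [1, 0, 0, 0, 0]]}}

```text
time: 2.1
tool_pos: [0.489, -0.1923, 0.2259]
tool_rot: [-3.141, 0.001, 1.625]
contact_force: [0.5, 0.8, -0.6]
opening: 0.0918
grip_force: 0.0
```

```bash
cat >> h.py <<'E'
from scipy.spatial.transform import Rotation as Ro
def wcloud():
    o=observe();p,d=read_camera('wrist');c=calibration('wrist');K=c['intrinsics'];H=c['hand_eye']
    v,u=np.mgrid[:d.shape[0],:d.shape[1]];a=(u-K[0,2])/K[0,0];b=(v-K[1,2])/K[1,1]
    r=np.hypot(a,b)+1e-9;t=np.tan(np.minimum(r,1.5));s=t/r
    P=np.stack([a*s*d,-b*s*d,-d],-1)@H[:3,:3].T+H[:3,3]
    W=P@Ro.from_euler('xyz',o['tool_rot']).as_matrix().T+o['tool_pos'];W[d==0]=np.nan
    return p,d,W,o
E
python3 - <<'E'
from h import *
p,d,W,o=wcloud();cv2.imwrite('pics/w1.png',p[:,:,::-1]);print(o['tool_pos'],o['tool_rot'])
X,Y,Z=W[...,0],W[...,1],W[...,2]
for nm,b,(lo,hi) in [('bat',(.42,.66,-.27,-.18),(.029,.040)),('rim',(.46,.56,-.27,-.18),(.108,.116)),('jar',(.5,.75,-.18,0),(.1,.12)),('bowl',(.35,.48,-.36,-.24),(.058,.07))]:
    m=((X>b[0])&(X<b[1])&(Y>b[2])&(Y<b[3])&(Z>lo)&(Z<hi)).astype(np.uint8)
    k,l,st,_=cv2.connectedComponentsWithStats(m)
    for i in range(1,k):
        if st[i,4]>40:
            P=W[l==i];print(nm,st[i],rect(P),np.round(np.median(P[:,2])*1000,1),np.round(P[:,2].max()*1000,1))
E
```

```text
[ 0.48903039 -0.19226784  0.22585745] [-3.14138273e+00  8.26269143e-04  1.62509280e+00]
bat [ 233  178   59   46 1426] (array([ 467.6, -217.3]), array([44.5, 56.4]), -13.6) 34.1 36.4
bat [ 305  196   93   56 2586] (array([ 568.1, -241.4]), array([ 44.7, 116.7]), -13.3) 34.1 36.7
rim [265 208  57  53 765] (array([ 501.3, -223.4]), array([50.1, 50. ]), 18.3) 111.9 114.4
jar [ 424  135   52   57 2277] (array([ 647.5, -147.3]), array([53.5, 54.6]), -0.2) 108.0 110.4
bowl [198 259  60  21 342] (array([ 432.7, -287.5]), array([67.4, 24.7]), 4.5) 65.7 68.3
bowl [209 308  42   8 208] (array([ 435.8, -342.9]), array([49. , 10.4]), 3.0) 65.3 67.8
```

View pics/w1.png

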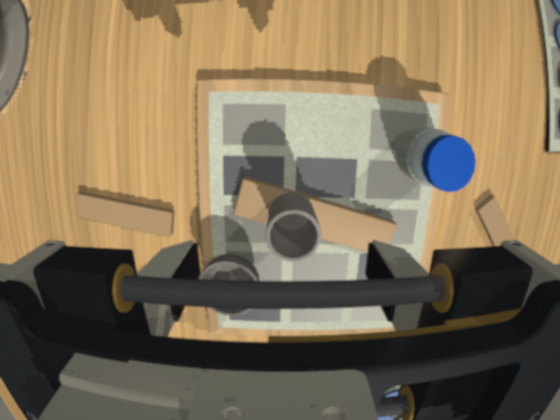

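Wrist view: beaker rim at (293,230), bat running from (240,200) to (395,235), jar at (448,163). The bat measures 190 mm long and the rim 50 mm across, matching the sizes given, so I move over the beaker and descend.

Request:
{"name": "send_rows", "arguments": {"targets": [[1, 0.012, -0.031, 0, 0], [1, 0, 0, -0.03, 0], [1, 0, 0, -0.03, 0], [1, 0, 0, -0.03, 0], [1, 0, 0, 0, 0]]}}

```text
time: 2.65
tool_pos: [0.4977, -0.2171, 0.1331]
tool_rot: [-3.134, -0.005, 1.631]
contact_force: [0.1, 0.2, 0.2]
opening: 0.0921
grip_force: 0.0
```

Request:
{"name": "send_rows", "arguments": {"targets": [[1, 0, 0, -0.025, 0], [1, 0, 0, -0.025, 0], [1, 0, 0, -0.02, 0], [1, 0, 0, 0, 0], [0.7, 0, 0, 0, 0]]}}

```text
time: 3.15
tool_pos: [0.5009, -0.2196, 0.0682]
tool_rot: [3.14, 0.001, 1.631]
contact_force: [0.6, -0.1, -0.4]
opening: 0.0876
grip_force: 0.0
```

Request:
{"name": "send_rows", "arguments": {"targets": [[0.66, 0, -0.004, -0.001, 0], [0.64, 0, 0, 0, 0], [0.62, 0, 0, 0, 0]]}}

```text
time: 3.45
tool_pos: [0.5007, -0.2241, 0.0667]
tool_rot: [3.14, 0.001, 1.63]
contact_force: [-0.6, 0.2, 0.4]
opening: 0.0643
grip_force: 0.0
```

Request:
{"name": "send_rows", "arguments": {"targets": [[0.59, 0, 0, 0, 0], [0.57, 0, 0, 0, 0], [0.56, 0, 0, 0, 0], [0.55, 0, 0, 0, 0], [0.54, 0, 0, 0, 0]], "grip_force": 20}}

```text
time: 3.95
tool_pos: [0.5003, -0.2238, 0.0658]
tool_rot: [3.141, 0.0, 1.63]
contact_force: [-0.8, -0.3, 2.3]
opening: 0.0508
grip_force: 20.0
```

Request:
{"name": "send_rows", "arguments": {"targets": [[0.52, 0, 0, 0, 0], [0.48, 0, 0, 0, 0], [0.4, 0, 0, 0, 0], [0.4, 0, 0, 0, 0]]}}

```text
time: 4.35
tool_pos: [0.5003, -0.2237, 0.0658]
tool_rot: [3.141, 0.0, 1.63]
contact_force: [-0.7, -0.4, 3.0]
opening: 0.0506
grip_force: 20.0
```

Request:
{"name": "send_rows", "arguments": {"targets": [[0.4, 0, 0, 0.005, 0], [0.4, 0, 0, 0.015, 0], [0.4, 0, 0, 0.02, 0], [0.4, 0, 0, 0.02, 0], [0.4, 0, 0, 0, 0]]}}

```text
time: 4.85
tool_pos: [0.5017, -0.2245, 0.1281]
tool_rot: [3.137, 0.003, 1.63]
contact_force: [-0.2, 0.3, -2.2]
opening: 0.0506
grip_force: 20.0
```

Request:
{"name": "send_rows", "arguments": {"targets": [[0.4, 0, 0.01, 0, 0], [0.4, 0, 0.02, 0, 0], [0.4, 0, 0.025, 0, 0], [0.4, 0, 0.03, 0, 0], [0.4, 0, 0.03, 0, 0]]}}

```text
time: 5.35
tool_pos: [0.4991, -0.1068, 0.1241]
tool_rot: [-3.139, -0.002, 1.629]
contact_force: [0.5, -0.0, -2.3]
opening: 0.0508
grip_force: 20.0
```

Request:
{"name": "send_rows", "arguments": {"targets": [[0.4, 0, 0.03, 0, 0], [0.4, 0, 0.03, 0, 0], [0.4, 0, 0.025, 0, 0], [0.4, 0, 0.015, 0, 0], [0.4, 0, 0.009, 0, 0]]}}

```text
time: 5.85
tool_pos: [0.4995, 0.0017, 0.1248]
tool_rot: [-3.14, -0.0, 1.631]
contact_force: [0.2, 0.5, -2.5]
opening: 0.0509
grip_force: 20.0
```

Request:
{"name": "send_rows", "arguments": {"targets": [[0.4, 0, 0, 0, 0], [0.4, 0, 0, -0.02, 0], [0.4, 0, 0, -0.025, 0], [0.4, 0, 0, -0.025, 0], [0.4, 0, 0, 0, 0]]}}

```text
time: 6.35
tool_pos: [0.4981, -0.0005, 0.053]
tool_rot: [-3.135, -0.001, 1.629]
contact_force: [-0.4, 0.6, -2.4]
opening: 0.0508
grip_force: 20.0
```

Request:
{"name": "send_rows", "arguments": {"targets": [[0.4, 0, 0, -0.01, 0], [0.4, 0, 0, -0.004, 0], [0.4, 0, 0, -0.002, 0], [0.4, 0, 0, 0, 0], [0.4, 0, 0, 0, 0]]}}

```text
time: 6.85
tool_pos: [0.5007, 0.0002, 0.0403]
tool_rot: [3.141, 0.0, 1.63]
contact_force: [-0.8, -0.1, -1.2]
opening: 0.0505
grip_force: 20.0
```

Request:
{"name": "send_rows", "arguments": {"targets": [[0.4, 0, 0, -0.003, 0], [0.4, 0, 0, -0.002, 0], [0.4, 0, 0, -0.001, 0], [0.4, 0, 0, -0.001, 0], [0.4, 0, 0, 0, 0]]}}

```text
time: 7.35
tool_pos: [0.5002, 0.0003, 0.0326]
tool_rot: [-3.141, -0.0, 1.63]
contact_force: [0.0, -1.3, -2.2]
opening: 0.051
grip_force: 20.0
```

Request:
{"name": "send_rows", "arguments": {"targets": [[0.4, 0, 0, -0.0007, 0], [0.4, 0, 0, 0, 0]]}}

```text
time: 7.55
tool_pos: [0.5003, 0.0003, 0.032]
tool_rot: [3.142, 0.0, 1.63]
contact_force: [-0.3, -0.2, -2.1]
opening: 0.0506
grip_force: 20.0
```

Request:
{"name": "send_rows", "arguments": {"targets": [[0.4, 0, 0, -0.0006, 0], [0.4, 0, 0, 0, 0]]}}

```text
time: 7.75
tool_pos: [0.5004, 0.0003, 0.0318]
tool_rot: [3.141, 0.0, 1.63]
contact_force: [-1.3, 1.0, 3.9]
opening: 0.0508
grip_force: 20.0
```

Request:
{"name": "send_rows", "arguments": {"targets": [[0.4, 0, 0, -0.0006, 0], [0.4, 0, 0, 0, 0]]}}

```text
time: 7.95
tool_pos: [0.5004, 0.0002, 0.0318]
tool_rot: [3.141, 0.0, 1.63]
contact_force: [-3.6, 0.2, 9.7]
opening: 0.0508
grip_force: 19.9
```

Request:
{"name": "send_rows", "arguments": {"targets": [[0.4, 0, 0, 0.0008, 0], [0.57, 0, 0, 0, 0], [0.62, 0, 0, 0, 0], [0.7, 0, 0, 0, 0], [0.8, 0, 0, 0, 0]]}}

```text
time: 8.45
tool_pos: [0.5004, 0.0002, 0.0315]
tool_rot: [3.141, -0.0, 1.63]
contact_force: [-0.6, -0.1, -0.7]
opening: 0.0678
grip_force: 0.0
```

Request:
{"name": "send_rows", "arguments": {"targets": [[0.9, 0, 0, 0, 0], [1, 0, 0, 0.015, 0], [1, 0, 0, 0.035, 0], [1, 0, 0, 0.045, 0], [1, 0, 0, 0.045, 0]]}}

```text
time: 8.95
tool_pos: [0.4998, 0.0003, 0.1729]
tool_rot: [-3.14, -0.0, 1.63]
contact_force: [0.0, -0.2, 0.8]
opening: 0.0919
grip_force: 0.0
```

Request:
{"name": "send_rows", "arguments": {"targets": [[1, 0.003, -0.023, 0, 0.128], [1, 0.003, -0.023, 0, 0.128], [1, 0.003, -0.023, 0, 0.128], [1, 0.003, -0.023, 0, 0.128], [1, 0.003, -0.023, 0, 0.128]]}}

```text
time: 9.45
tool_pos: [0.5153, -0.1156, 0.1716]
tool_rot: [3.141, -0.0, 2.275]
contact_force: [-0.0, -0.2, 0.1]
opening: 0.0916
grip_force: 0.0
```

Request:
{"name": "send_rows", "arguments": {"targets": [[1, 0.003, -0.023, 0, 0.128], [1, 0.003, -0.023, 0, 0.128], [1, 0.003, -0.023, 0, 0.128], [1, 0.003, -0.023, 0, 0.128], [1, 0.005, -0.026, 0, 0.126]]}}

```text
time: 9.95
tool_pos: [0.5322, -0.2334, 0.1715]
tool_rot: [3.141, -0.0, 2.913]
contact_force: [0.0, 0.1, -0.3]
opening: 0.0914
grip_force: 0.0
```

Request:
{"name": "send_rows", "arguments": {"targets": [[1, 0, 0, 0, 0], [1, 0, 0, 0, 0]]}}

```text
time: 10.15
tool_pos: [0.532, -0.2328, 0.1712]
tool_rot: [3.141, -0.001, 2.905]
contact_force: [0.4, -0.8, 0.0]
opening: 0.092
grip_force: 0.0
```

```bash
python3 - <<'E'
from h import *
p,d,W,o=wcloud();cv2.imwrite('pics/w2.png',p[:,:,::-1]);print(o['tool_pos'],o['tool_rot'])
X,Y,Z=W[...,0],W[...,1],W[...,2]
for nm,b,(lo,hi) in [('bat',(.42,.66,-.28,-.18),(.029,.040)),('beak',(.44,.56,-.06,.06),(.07,.085))]:
    m=((X>b[0])&(X<b[1])&(Y>b[2])&(Y<b[3])&(Z>lo)&(Z<hi)).astype(np.uint8)
    k,l,st,_=cv2.connectedComponentsWithStats(m)
    for i in range(1,k):
        if st[i,4]>40:
            P=W[l==i];print(nm,st[i],rect(P),np.round(np.median(P[:,2])*1000,1),np.round(P[:,2].max()*1000,1))
E
```

```text
[ 0.53198413 -0.23282561  0.1712326 ] [ 3.14091977e+00 -8.45156477e-04  2.90502168e+00]
bat [ 258   93   50  188 8724] (array([ 530.8, -232.5]), array([ 44.8, 185.4]), -13.5) 34.1 36.8
beak [494  94  43  54 905] (array([501.5,  -0.6]), array([50.1, 50.9]), -63.5) 76.9 80.0
```

View pics/w2.png

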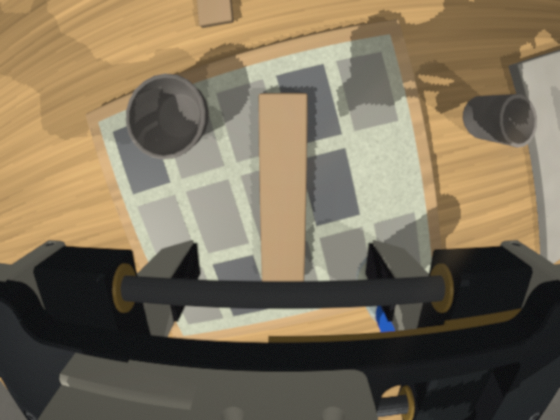

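Wrist view: the bat, (260..307, 93..280), is centred between the fingers and square to them. The beaker stands upright on the table at (515,120). The position checks out, so I descend.

Request:
{"name": "send_rows", "arguments": {"targets": [[0.8, 0, 0, -0.03, 0], [0.75, 0, 0, -0.03, 0], [0.7, 0, 0, -0.03, 0], [0.7, 0, 0, -0.03, 0], [0.7, 0, 0, -0.02, 0]]}}

```text
time: 10.7
tool_pos: [0.5314, -0.2309, 0.0298]
tool_rot: [3.14, -0.002, 2.908]
contact_force: [-0.2, -0.2, 0.3]
opening: 0.0646
grip_force: 0.0
```

Request:
{"name": "send_rows", "arguments": {"targets": [[0.7, 0, 0, -0.003, 0], [0.7, 0, 0, 0, 0], [0.7, 0, 0, 0, 0]]}}

```text
time: 11.0
tool_pos: [0.5331, -0.2328, 0.03]
tool_rot: [-3.141, 0.002, 2.908]
contact_force: [-0.2, 0.0, 0.4]
opening: 0.0641
grip_force: 0.0
```

Request:
{"name": "send_rows", "arguments": {"targets": [[0.65, 0, 0, -0.005, 0], [0.6, 0, 0, -0.003, 0], [0.58, 0, 0, 0, 0], [0.56, 0, 0, 0, 0], [0.55, 0, 0, 0, 0]]}}

```text
time: 11.5
tool_pos: [0.5323, -0.2328, 0.0208]
tool_rot: [3.142, 0.0, 2.908]
contact_force: [-0.9, 0.5, 0.3]
opening: 0.0508
grip_force: 0.0
```

Request:
{"name": "send_rows", "arguments": {"targets": [[0.52, 0, 0, 0, 0], [0.5, 0, 0, 0, 0], [0.49, 0, 0, 0, 0], [0.48, 0, 0, 0, 0], [0.47, 0, 0, 0, 0]], "grip_force": 22}}

```text
time: 12.0
tool_pos: [0.5323, -0.2327, 0.0206]
tool_rot: [3.142, -0.0, 2.908]
contact_force: [-0.9, 1.1, 0.1]
opening: 0.0436
grip_force: 22.0
```

Request:
{"name": "send_rows", "arguments": {"targets": [[0.44, 0, 0, 0, 0], [0.4, 0, 0, 0, 0], [0.35, 0, 0, 0, 0]]}}

```text
time: 12.3
tool_pos: [0.5323, -0.2327, 0.0206]
tool_rot: [3.141, -0.0, 2.908]
contact_force: [-0.5, -0.1, -0.9]
opening: 0.0437
grip_force: 22.0
```

Request:
{"name": "send_rows", "arguments": {"targets": [[0.35, 0, 0, 0.004, 0], [0.35, 0, 0, 0.015, 0], [0.35, 0, 0, 0.035, 0], [0.35, 0, 0, 0.045, 0], [0.35, 0, 0, 0.045, 0]]}}

```text
time: 12.8
tool_pos: [0.5316, -0.2323, 0.1657]
tool_rot: [3.141, -0.002, 2.908]
contact_force: [0.3, -0.4, -2.0]
opening: 0.0437
grip_force: 22.0
```

Request:
{"name": "send_rows", "arguments": {"targets": [[0.35, 0, 0.01, 0, -0.05], [0.35, 0, 0.02, 0, -0.1], [0.35, 0, 0.028, 0, -0.117], [0.35, 0, 0.028, 0, -0.117], [0.35, 0, 0.028, 0, -0.117]]}}

```text
time: 13.3
tool_pos: [0.5318, -0.1176, 0.1646]
tool_rot: [-3.141, -0.001, 2.402]
contact_force: [0.7, -0.2, -2.4]
opening: 0.0438
grip_force: 22.0
```

Request:
{"name": "send_rows", "arguments": {"targets": [[0.35, 0, 0.028, 0, -0.117], [0.35, 0, 0.028, 0, -0.117], [0.35, 0, 0.028, 0, -0.117], [0.35, 0, 0.028, 0, -0.117], [0.35, 0, 0.028, 0, -0.117]]}}

```text
time: 13.8
tool_pos: [0.5318, 0.0224, 0.1646]
tool_rot: [-3.141, -0.0, 1.817]
contact_force: [0.4, 0.1, -2.7]
opening: 0.0438
grip_force: 22.0
```

Request:
{"name": "send_rows", "arguments": {"targets": [[0.35, 0, 0.016, 0, -0.082], [0.35, 0, 0.01, 0, 0], [0.35, 0, 0, 0, 0], [0.35, 0, 0, 0, 0]]}}

```text
time: 14.2
tool_pos: [0.5323, 0.0467, 0.1646]
tool_rot: [-3.141, 0.0, 1.742]
contact_force: [0.5, -0.1, -3.2]
opening: 0.0437
grip_force: 22.0
```

```bash
python3 - <<'E'
from h import *
p,d,W,o=wcloud();cv2.imwrite('pics/w3.png',p[:,:,::-1]);print(o['tool_pos'],o['tool_rot'])
X,Y,Z=W[...,0],W[...,1],W[...,2]
for nm,b,(lo,hi) in [('bat',(.42,.66,-.2,.25),(.168,.2)),('props',(.45,.62,.1,.33),(.086,.095)),('vase',(.58,.7,.25,.37),(.03,.08)),('neck',(.58,.7,.25,.37),(.14,.18)),('shelf',(.3,.75,.0,.5),(.015,.025))]:
    m=((X>b[0])&(X<b[1])&(Y>b[2])&(Y<b[3])&(Z>lo)&(Z<hi)).astype(np.uint8)
    k,l,st,_=cv2.connectedComponentsWithStats(m)
    for i in range(1,k):
        if st[i,4]>30:
            P=W[l==i];print(nm,st[i],rect(P),np.round(np.median(P[:,2])*1000,1),np.round(P[:,2].max()*1000,1))
E
```

```text
[0.53227763 0.04674323 0.1645923 ] [-3.14143039e+00  4.07141835e-04  1.74158986e+00]
bat [  203    70   160   211 21670] (array([526. ,  90.5]), array([ 77.1, 101.9]), -80.2) 178.1 200.0
bat [ 243  309   80   27 2095] (array([538.9,  14.6]), array([44.3, 19.6]), 9.2) 178.1 180.0
props [ 286   53   76   20 1250] (array([542.9, 164.1]), array([53.7, 12.7]), 9.1) 90.1 92.8
shelf [  194     0   280   170 35038] (array([569.1, 174. ]), array([281. , 183.9]), 9.8) 20.1 23.4
```

View pics/w3.png

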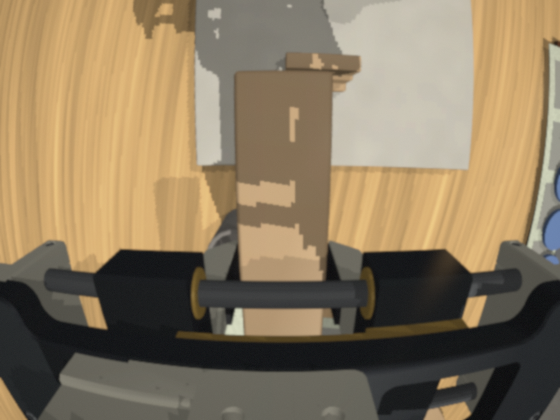

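Wrist view: prop B's ridge at (322,62), with the held bat (237..332, 72..335) aligned toward it and level. I move on and check prop A in the same way.

Request:
{"name": "send_rows", "arguments": {"targets": [[0.35, 0, 0.015, 0, 0], [0.35, 0, 0.03, 0, 0], [0.35, 0, 0.03, 0, 0], [0.35, 0, 0.03, 0, 0], [0.35, 0, 0.02, 0, 0]]}}

```text
time: 14.75
tool_pos: [0.5321, 0.1742, 0.1646]
tool_rot: [3.141, -0.001, 1.74]
contact_force: [0.7, -0.5, -2.1]
opening: 0.0437
grip_force: 22.0
```

Request:
{"name": "send_rows", "arguments": {"targets": [[0.35, 0, 0, 0, 0], [0.35, 0, 0, 0, 0]]}}

```text
time: 14.95
tool_pos: [0.5322, 0.1723, 0.1645]
tool_rot: [-3.141, 0.0, 1.741]
contact_force: [-1.0, -1.0, -2.3]
opening: 0.0434
grip_force: 22.0
```

```bash
python3 - <<'E'
from h import *
p,d,W,o=wcloud();print(o['tool_pos'],o['tool_rot'])
X,Y,Z=W[...,0],W[...,1],W[...,2]
for nm,b,(lo,hi) in [('props',(.45,.6,.1,.33),(.086,.095)),('vase',(.58,.7,.25,.37),(.03,.1)),('neck',(.58,.7,.25,.37),(.14,.18))]:
    m=((X>b[0])&(X<b[1])&(Y>b[2])&(Y<b[3])&(Z>lo)&(Z<hi)).astype(np.uint8)
    k,l,st,_=cv2.connectedComponentsWithStats(m)
    for i in range(1,k):
        if st[i,4]>30:
            P=W[l==i];print(nm,st[i],rect(P),np.round(np.median(P[:,2])*1000,1),np.round(P[:,2].max()*1000,1))
t=o['tool_pos'];y=o['tool_rot'][2];D=W-t;A=np.array([np.cos(y),np.sin(y),0]);B=np.array([-np.sin(y),np.cos(y),0])
a,b=D@A,D@B;m=(abs(b)<.015)&(abs(D[...,2]-.014)<.008)&(a>0.02)&(a<.12)
print('bat front end',a[m].max(), np.percentile(a[m],99.5)); c=np.polyfit(a[m],Z[m],1);print('slope',c); m2=(a>.03)&(a<.08)&(abs(D[...,2]-.014)<.008)&(abs(b)<.04);print('width',b[m2].min(),b[m2].max())
E
```

```text
[0.5321822  0.17225384 0.16446861] [-3.14129594e+00  3.69970588e-04  1.74080686e+00]
props [ 255   48   77   22 1273] (array([521.3, 287.9]), array([54. , 12.8]), 15.1) 90.1 92.5
vase [ 397   16   78   74 2424] (array([630.3, 319.5]), array([35.6, 59. ]), -57.8) 78.4 100.0
neck [472   8  44  52 948] (array([632.3, 320.9]), array([16.6, 30.4]), -58.2) 153.8 171.3
bat front end 0.09518085083540731 0.0945208550470041
slope [-0.00151089  0.17805282]
width -0.023640218192870717 0.020854447556853888
```

Request:
{"name": "send_rows", "arguments": {"targets": [[0.35, 0, 0.02, 0, 0.003], [0.35, 0, 0.022, 0, 0], [0.35, 0, 0.012, 0, 0], [0.35, 0, 0, 0, 0], [0.35, 0, 0, 0, 0]]}}

```text
time: 15.5
tool_pos: [0.5323, 0.2254, 0.1645]
tool_rot: [-3.141, 0.001, 1.743]
contact_force: [-0.2, 0.0, -1.7]
opening: 0.0433
grip_force: 22.0
```

Request:
{"name": "send_rows", "arguments": {"targets": [[0.35, 0, 0, -0.01, 0], [0.35, 0, 0, -0.02, 0], [0.35, 0, 0, -0.02, 0], [0.35, 0, 0, -0.01, 0], [0.35, 0, 0, 0, 0]]}}

```text
time: 16.0
tool_pos: [0.5313, 0.2254, 0.1028]
tool_rot: [-3.138, 0.0, 1.742]
contact_force: [0.3, 0.6, -1.5]
opening: 0.0436
grip_force: 22.0
```

Request:
{"name": "send_rows", "arguments": {"targets": [[0.35, 0, 0, 0, 0]]}}

```text
time: 16.1
tool_pos: [0.5327, 0.226, 0.105]
tool_rot: [3.141, 0.0, 1.742]
contact_force: [0.2, 0.0, -1.6]
opening: 0.0441
grip_force: 22.0
```

Request:
{"name": "send_rows", "arguments": {"targets": [[0.35, 0, 0, -0.005, 0], [0.35, 0, 0, -0.003, 0], [0.35, 0, 0, -0.002, 0], [0.35, 0, 0, 0, 0], [0.35, 0, 0, 0, 0]]}}

```text
time: 16.6
tool_pos: [0.5324, 0.2263, 0.0947]
tool_rot: [3.141, 0.0, 1.743]
contact_force: [0.4, 0.2, -3.3]
opening: 0.0436
grip_force: 22.0
```

Request:
{"name": "send_rows", "arguments": {"targets": [[0.35, 0, 0, -0.001, 0], [0.35, 0, 0, 0, 0]]}}

```text
time: 16.8
tool_pos: [0.5323, 0.2263, 0.0936]
tool_rot: [3.142, 0.0, 1.743]
contact_force: [0.8, 0.4, -2.7]
opening: 0.0437
grip_force: 22.0
```

Request:
{"name": "send_rows", "arguments": {"targets": [[0.35, 0, 0, -0.0007, 0], [0.35, 0, 0, 0, 0]]}}

```text
time: 17.0
tool_pos: [0.5323, 0.2263, 0.0929]
tool_rot: [3.142, 0.0, 1.743]
contact_force: [0.4, 0.3, -2.5]
opening: 0.0437
grip_force: 22.0
```

Request:
{"name": "send_rows", "arguments": {"targets": [[0.35, 0, 0, -0.0005, 0], [0.35, 0, 0, 0, 0]]}}

```text
time: 17.2
tool_pos: [0.5323, 0.2263, 0.0927]
tool_rot: [3.141, 0.0, 1.743]
contact_force: [0.4, 0.2, 1.0]
opening: 0.0436
grip_force: 22.0
```

Contact begins. One more small step, then a gradual release.

Request:
{"name": "send_rows", "arguments": {"targets": [[0.35, 0, 0, -0.0004, 0], [0.35, 0, 0, 0, 0]]}}

```text
time: 17.4
tool_pos: [0.5324, 0.2263, 0.0926]
tool_rot: [3.141, -0.0, 1.743]
contact_force: [-2.1, 0.1, 5.2]
opening: 0.0435
grip_force: 22.0
```

Request:
{"name": "send_rows", "arguments": {"targets": [[0.5, 0, 0, 0, 0], [0.55, 0, 0, 0, 0], [0.62, 0, 0, 0, 0], [0.7, 0, 0, 0, 0], [0.7, 0, 0, 0, 0]]}}

```text
time: 17.9
tool_pos: [0.5323, 0.2263, 0.0919]
tool_rot: [3.142, 0.0, 1.743]
contact_force: [-0.3, 0.6, 0.7]
opening: 0.0635
grip_force: 0.0
```

Request:
{"name": "send_rows", "arguments": {"targets": [[0.8, 0, 0, 0.01, 0], [1, 0, 0, 0.03, 0], [1, 0, 0, 0.045, 0], [1, 0, 0, 0.045, 0], [1, -0.003, -0.02, 0, 0]]}}

```text
time: 18.4
tool_pos: [0.5324, 0.2084, 0.2297]
tool_rot: [3.128, -0.002, 1.745]
contact_force: [0.5, -0.2, 0.4]
opening: 0.0914
grip_force: 0.0
```

Request:
{"name": "send_rows", "arguments": {"targets": [[1, -0.005, -0.03, 0, 0], [1, -0.005, -0.03, 0, 0], [1, -0.003, -0.02, 0, 0], [1, 0, 0, 0, 0], [1, 0, 0, 0, 0]]}}

```text
time: 18.9
tool_pos: [0.5166, 0.1264, 0.2228]
tool_rot: [3.14, -0.0, 1.742]
contact_force: [0.3, -0.5, -0.3]
opening: 0.0914
grip_force: 0.0
```

```bash
python3 - <<'E'
from h import *
p,d,W,o=wcloud();cv2.imwrite('pics/w4.png',p[:,:,::-1]);print(o['tool_pos'],o['tool_rot'])
X,Y,Z=W[...,0],W[...,1],W[...,2]
for nm,b,(lo,hi) in [('bat',(.45,.62,.1,.36),(.098,.112)),('props',(.45,.62,.1,.33),(.086,.095))]:
    m=((X>b[0])&(X<b[1])&(Y>b[2])&(Y<b[3])&(Z>lo)&(Z<hi)).astype(np.uint8)
    k,l,st,_=cv2.connectedComponentsWithStats(m)
    for i in range(1,k):
        if st[i,4]>30:
            P=W[l==i];print(nm,st[i],rect(P),np.round(np.median(P[:,2])*1000,1),np.round(P[:,2].max()*1000,1));
            if nm=='bat':print(np.round(np.linalg.lstsq(np.c_[P[:,:2],np.ones(len(P))],P[:,2],rcond=None)[0],4))
E
```

```text
[0.51656885 0.12636414 0.22276055] [ 3.14032207e+00 -3.34849430e-04  1.74173242e+00]
bat [  294     0    54   200 10251] (array([534.7, 220.7]), array([ 44.4, 177.5]), -80.3) 106.1 108.8
[0.0039 0.0002 0.1039]
bat [423   0  12  27 183] (array([617.4, 325.1]), array([ 5.1, 27.7]), -89.7) 103.1 111.4
[ 1.7174  0.0558 -0.9761]
props [416   9   9  24 122] (array([615.5, 318.3]), array([ 4.8, 23.6]), -74.6) 91.0 95.0
props [287  20   9  13 104] (array([498.6, 281.8]), array([ 6.9, 12.1]), -80.2) 90.0 94.3
props [287 154   8  23 117] (array([520. , 156.9]), array([ 6.4, 19.4]), -79.9) 90.2 94.5
```

View pics/w4.png

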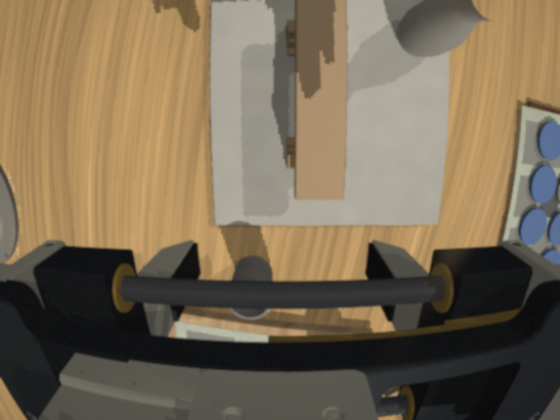

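Wrist view: the bat, (294..347, 0..200), lies across both props, level, with its centre at about (0.534, 0.227). The beaker is at (250,285). Next I fetch the beaker.

Request:
{"name": "send_rows", "arguments": {"targets": [[1, -0.003, -0.026, 0, 0], [1, -0.004, -0.035, 0, 0], [1, -0.004, -0.035, 0, 0], [1, -0.004, -0.03, 0, 0], [1, 0, 0, 0, 0]]}}

```text
time: 19.45
tool_pos: [0.5014, -0.0016, 0.2221]
tool_rot: [3.142, 0.001, 1.741]
contact_force: [0.2, -0.3, 1.0]
opening: 0.0921
grip_force: 0.0
```

Request:
{"name": "send_rows", "arguments": {"targets": [[1, 0, 0, 0, 0], [1, 0, 0, -0.03, 0], [1, 0, 0, -0.04, 0], [1, 0, 0, -0.02, 0], [1, 0, 0, 0, 0]]}}

```text
time: 19.95
tool_pos: [0.4997, 0.0022, 0.1294]
tool_rot: [-3.136, -0.002, 1.745]
contact_force: [-0.2, 0.3, 0.8]
opening: 0.0918
grip_force: 0.0
```

Request:
{"name": "send_rows", "arguments": {"targets": [[1, 0, 0, 0, 0]]}}

```text
time: 20.05
tool_pos: [0.5019, 0.0014, 0.1325]
tool_rot: [3.141, -0.0, 1.744]
contact_force: [1.2, -0.2, 0.5]
opening: 0.0917
grip_force: 0.0
```

Request:
{"name": "send_rows", "arguments": {"targets": [[1, -0.001, -0.001, -0.03, 0], [1, 0, 0, -0.03, 0], [1, 0, 0, -0.025, 0], [0.8, 0, 0, -0.014, 0], [0.7, 0, 0, 0, 0]]}}

```text
time: 20.55
tool_pos: [0.5005, -0.0002, 0.0329]
tool_rot: [-3.141, -0.0, 1.743]
contact_force: [-0.4, 0.7, 0.2]
opening: 0.08
grip_force: 0.0
```

Request:
{"name": "send_rows", "arguments": {"targets": [[0.66, 0, 0, 0, 0], [0.63, 0, 0, 0, 0], [0.61, 0, 0, 0, 0]]}}

```text
time: 20.85
tool_pos: [0.5013, -0.0008, 0.0343]
tool_rot: [3.139, 0.001, 1.743]
contact_force: [0.2, -0.4, -0.2]
opening: 0.0583
grip_force: 0.0
```

Request:
{"name": "send_rows", "arguments": {"targets": [[0.59, 0, 0, 0, 0], [0.57, 0, 0, 0, 0], [0.56, 0, 0, 0, 0], [0.55, 0, 0, 0, 0], [0.54, 0, 0, 0, 0]], "grip_force": 20}}

```text
time: 21.35
tool_pos: [0.5007, -0.0008, 0.0333]
tool_rot: [3.141, 0.0, 1.743]
contact_force: [1.3, 0.7, 2.6]
opening: 0.0506
grip_force: 20.0
```

Request:
{"name": "send_rows", "arguments": {"targets": [[0.52, 0, 0, 0, 0], [0.48, 0, 0, 0, 0], [0.4, 0, 0, 0, 0]]}}

```text
time: 21.65
tool_pos: [0.5007, -0.0008, 0.0333]
tool_rot: [3.141, 0.0, 1.743]
contact_force: [1.2, -0.2, 4.9]
opening: 0.0508
grip_force: 20.0
```

Request:
{"name": "send_rows", "arguments": {"targets": [[0.4, 0, 0, 0.005, 0], [0.4, 0, 0, 0.02, 0], [0.4, 0, 0, 0.035, 0], [0.4, 0, 0, 0.035, 0], [0.4, 0, 0, 0.035, 0]]}}

```text
time: 22.15
tool_pos: [0.4992, -0.0006, 0.1638]
tool_rot: [-3.139, -0.001, 1.743]
contact_force: [0.3, -0.0, -2.3]
opening: 0.0506
grip_force: 20.0
```

Request:
{"name": "send_rows", "arguments": {"targets": [[0.4, 0, 0, 0.03, 0], [0.4, 0, 0, 0.007, 0], [0.4, 0.002, 0.01, 0, 0], [0.4, 0.003, 0.02, 0, 0], [0.4, 0.004, 0.03, 0, 0]]}}

```text
time: 22.65
tool_pos: [0.5082, 0.0596, 0.1976]
tool_rot: [-3.137, -0.001, 1.741]
contact_force: [0.4, 0.6, -2.0]
opening: 0.0508
grip_force: 20.0
```

Request:
{"name": "send_rows", "arguments": {"targets": [[0.4, 0.005, 0.035, 0, 0], [0.4, 0.005, 0.035, 0, 0], [0.4, 0.005, 0.035, 0, 0], [0.4, 0.005, 0.032, 0, 0], [0.4, 0.003, 0.02, 0, 0]]}}

```text
time: 23.15
tool_pos: [0.5308, 0.219, 0.1969]
tool_rot: [-3.137, -0.0, 1.745]
contact_force: [0.6, -0.3, -2.5]
opening: 0.051
grip_force: 20.0
```

Request:
{"name": "send_rows", "arguments": {"targets": [[0.4, 0.001, 0.01, 0, 0], [0.4, 0, 0, 0, 0], [0.4, 0, 0, 0, 0], [0.4, 0, 0, 0, 0]]}}

```text
time: 23.55
tool_pos: [0.5331, 0.2252, 0.1996]
tool_rot: [-3.141, 0.0, 1.742]
contact_force: [-0.6, -0.1, -1.5]
opening: 0.0505
grip_force: 20.0
```

Request:
{"name": "send_rows", "arguments": {"targets": [[0.4, 0, 0.001, -0.01, 0], [0.4, 0, 0, -0.02, 0], [0.4, 0, 0, -0.015, 0], [0.4, 0, 0, -0.005, 0], [0.4, 0, 0, 0, 0]]}}

```text
time: 24.05
tool_pos: [0.5329, 0.2267, 0.1492]
tool_rot: [-3.14, 0.0, 1.742]
contact_force: [0.6, 0.3, -2.7]
opening: 0.0511
grip_force: 20.0
```

Request:
{"name": "send_rows", "arguments": {"targets": [[0.4, 0, 0, 0, 0], [0.4, 0, 0, -0.003, 0], [0.4, 0, 0, -0.002, 0], [0.4, 0, 0, 0, 0], [0.4, 0, 0, 0, 0]]}}

```text
time: 24.55
tool_pos: [0.5333, 0.2273, 0.1451]
tool_rot: [3.141, -0.0, 1.743]
contact_force: [-0.1, 1.1, -1.4]
opening: 0.0507
grip_force: 20.0
```

Request:
{"name": "send_rows", "arguments": {"targets": [[0.4, 0, 0, -0.002, 0], [0.4, 0, 0, -0.001, 0], [0.4, 0, 0, -0.001, 0], [0.4, 0, 0, 0, 0], [0.4, 0, 0, 0, 0]]}}

```text
time: 25.05
tool_pos: [0.5333, 0.2273, 0.141]
tool_rot: [3.142, 0.0, 1.743]
contact_force: [0.0, -0.2, -2.1]
opening: 0.0506
grip_force: 20.0
```

Request:
{"name": "send_rows", "arguments": {"targets": [[0.4, 0, 0, -0.0008, 0], [0.4, 0, 0, 0, 0]]}}

```text
time: 25.25
tool_pos: [0.5333, 0.2273, 0.1402]
tool_rot: [-3.142, -0.0, 1.743]
contact_force: [-0.0, -0.3, -2.0]
opening: 0.0508
grip_force: 20.0
```

Request:
{"name": "send_rows", "arguments": {"targets": [[0.4, 0, 0, -0.0006, 0], [0.4, 0, 0, 0, 0]]}}

```text
time: 25.45
tool_pos: [0.5333, 0.2272, 0.1395]
tool_rot: [-3.142, 0.0, 1.743]
contact_force: [-0.6, 0.4, -2.3]
opening: 0.0503
grip_force: 20.0
```

Request:
{"name": "send_rows", "arguments": {"targets": [[0.4, 0, 0, -0.0004, 0], [0.4, 0, 0, 0, 0]]}}

```text
time: 25.65
tool_pos: [0.5333, 0.2273, 0.1394]
tool_rot: [3.141, -0.0, 1.743]
contact_force: [-0.4, 0.0, -1.2]
opening: 0.0505
grip_force: 20.0
```

Request:
{"name": "send_rows", "arguments": {"targets": [[0.4, 0, 0, -0.0004, 0], [0.4, 0, 0, 0, 0]]}}

```text
time: 25.85
tool_pos: [0.5334, 0.2273, 0.1393]
tool_rot: [3.141, -0.0, 1.743]
contact_force: [-0.8, -0.3, 2.4]
opening: 0.0504
grip_force: 20.0
```

Request:
{"name": "send_rows", "arguments": {"targets": [[0.57, 0, 0, 0, 0], [0.61, 0, 0, 0, 0], [0.68, 0, 0, 0, 0], [0.8, 0, 0, 0, 0], [0.9, 0, 0, 0, 0]]}}

```text
time: 26.35
tool_pos: [0.5333, 0.2273, 0.1387]
tool_rot: [3.142, 0.0, 1.743]
contact_force: [0.3, 0.2, 0.8]
opening: 0.0738
grip_force: 0.0
```

Request:
{"name": "send_rows", "arguments": {"targets": [[1, 0, 0, 0.005, 0], [1, 0, 0, 0.02, 0], [1, 0, 0, 0.035, 0], [1, 0, 0, 0.035, 0], [1, 0, 0, 0.03, 0]]}}

```text
time: 26.85
tool_pos: [0.5334, 0.2273, 0.2662]
tool_rot: [3.14, -0.0, 1.743]
contact_force: [0.2, -0.3, -0.6]
opening: 0.0918
grip_force: 0.0
```

Request:
{"name": "send_rows", "arguments": {"targets": [[1, -0.01, -0.035, 0, 0], [1, -0.01, -0.04, 0, 0], [1, -0.01, -0.04, 0, 0], [1, -0.01, -0.04, 0, 0], [1, 0, 0, 0, 0]]}}

```text
time: 27.35
tool_pos: [0.4924, 0.0685, 0.2645]
tool_rot: [3.142, 0.002, 1.739]
contact_force: [-0.6, 0.7, -0.3]
opening: 0.0914
grip_force: 0.0
```

```bash
python3 - <<'E'
from h import *
for n in ['top','side']:
    p,d=read_camera(n);W=cloud(n,d);X,Y,Z=W[...,0],W[...,1],W[...,2]
    if n=='side':cv2.imwrite('pics/s5.png',p[:,:,::-1])
    for nm,b,(lo,hi) in [('bat',(.45,.6,.1,.36),(.099,.112)),('rim',(.45,.6,.15,.3),(.178,.19)),('vase',(.58,.7,.25,.37),(.06,.2)),('jar',(.58,.75,-.2,-.09),(.1,.13)),('bowl',(.35,.5,-.4,-.24),(.05,.075))]:
        m=(X>b[0])&(X<b[1])&(Y>b[2])&(Y<b[3])&(Z>lo)&(Z<hi)
        if m.sum()>10:P=W[m];print(n,nm,m.sum(),rect(P),np.round(np.median(P[:,2])*1000,1))
print(observe()['tool_pos'],observe()['time'])
E
```

```text
top bat 482 (array([521.7, 282.1]), array([44.5, 79. ]), -80.6) 104.3
top rim 64 (array([528.1, 241.3]), array([50.1, 22.4]), 18.4) 182.0
top vase 456 (array([633.2, 320.1]), array([42.7, 56.4]), -46.9) 104.7
top jar 413 (array([ 646.9, -146.7]), array([52.2, 54.8]), -2.1) 106.4
top bowl 230 (array([ 432.6, -311.6]), array([71.1, 72.1]), -90.0) 62.5
side bat 444 (array([534.3, 223.4]), array([ 44. , 192.5]), -80.5) 105.0
side rim 112 (array([535.2, 226.1]), array([48.8, 48.6]), 37.3) 181.6
side vase 631 (array([638. , 310.1]), array([35.2, 56.3]), -11.9) 103.2
side jar 558 (array([ 647.7, -149.9]), array([53.9, 54. ]), -45.4) 107.4
side bowl 934 (array([ 434.4, -313.2]), array([72.5, 73.3]), -79.0) 61.9
[0.49343712 0.07171123 0.26448804] 27.45
```

View pics/s5.png

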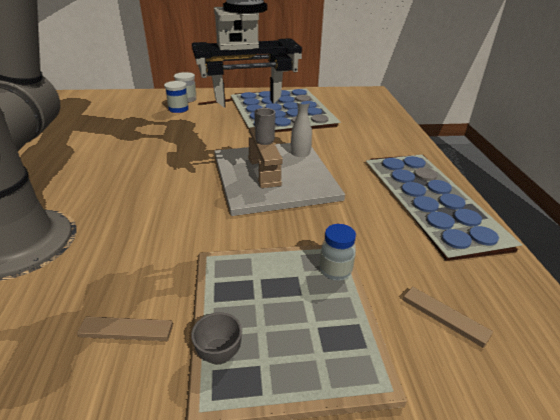

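The side view shows the beaker upright at (264,125) on the bat, which bridges the props. The jar, bowl and vase stand where they were, and the robot is clear.

```bash
python3 -c "
from cell import *
print(hand_in())"
```

```text
the job is handed in; nothing more can be done
None
```

The job is handed in: the bat lies level across both props with about equal overhang, the beaker stands upright on its middle, and the jar, bowl and vase are where they were.

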